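# Put the fresh candles away in the candle tray

## Task

Clear the fresh candles and the matchbox off the desk into the candle tray, each in its own dish: the tall round pillar candle in the large round dish, the square block candle in the square dish, the wax-filled tealight in the small round dish and the matchbox, lying flat, in the oblong dish. Each should stand flat on the floor of its dish, inside the rim. Leave the burnt-down pillar stub and the empty tealight cup where they stand.

Things in the scene. Friction and masses are not known exactly. Their poses are not given: they have to be found in the camera images.
- pillar: Fresh round pillar candle of ivory wax, standing: diameter 54 mm, 70 mm tall, flat top with a thin 9 mm wick (the wick offers no resistance). 145 g. Origin: centre of its underside, z up.
- block: Fresh square block candle of ivory wax, standing: 46 x 46 mm, 60 mm tall, wick as above; its sides lie along its own x and y. 114 g. Origin: centre of its underside, z up.
- tealight: Fresh tealight: aluminium cup filled to the brim with ivory wax, with a short wick: diameter 36 mm, 24 mm tall. 24 g. Origin: centre of its underside, z up.
- matchbox: Cardboard matchbox lying flat with its paper-covered face up: 64 mm along its own x, 32 mm along its own y, 20 mm high, rigid. 20 g. Origin: centre of its underside, z up.
- burnt_pillar: Look-alike, to be left alone: burnt-down round pillar candle, diameter 54 mm like the fresh one but only 34 mm tall, with a crater 16 mm deep inside a thin rim. Origin: centre of its underside, z up.
- empty_cup: Look-alike, to be left alone: burnt-out tealight, an empty aluminium cup of diameter 36 mm, 24 mm tall, hollow, without wax or wick. Light (12 g). Origin: centre of its underside, z up.
- dish_large_round: Large round blue ceramic dish for the pillar candle: inside diameter 78 mm, outside 86 mm. Floor 4 mm and rim 9 mm above its origin (centre of the underside, z up). Four dishes are fixed two by two, centres 98 mm apart, in a shallow fixed wooden tray (212 x 212 mm, walls 6 mm, rim 12 mm above the desk), all turned with the tray; which dish has which corner varies.
- dish_small_round: Small round blue ceramic dish for the tealight: inside diameter 54 mm, outside 62 mm; floor 4 mm and rim 9 mm above its origin (centre of the underside, z up). Fixed in the tray.
- dish_square: Square blue ceramic dish for the block candle: inside 68 x 68 mm along its own x and y, walls 4 mm; floor 4 mm and rim 9 mm above its origin (centre of the underside, z up). Fixed in the tray.
- dish_oblong: Oblong blue ceramic dish for the matchbox: inside 84 mm along its own x and 50 mm along its own y, walls 4 mm; floor 4 mm and rim 9 mm above its origin (centre of the underside, z up). Fixed in the tray.

How it is judged (in metres and radians):
At the end, for the whole second after the job is handed in: Each of the four rests upright (0.08 rad) on the floor of its own dish: origin within 13 (pillar), 17 (block), 11 (tealight), 15 mm (matchbox) of the dish centre, 1 to 6.5 mm above its origin, released, at rest. Burnt pillar and empty cup upright, at rest, within 20 mm of their start (horizontal distance between pillar and dish_large_round below 0.013 m and z of pillar in the frame of dish_large_round between 0.001 and 0.0065 m and angle between each of pillar, block, tealight, matchbox's own z axis and vertical below 0.08 rad and linear speed of each of pillar, block, tealight, matchbox, burnt_pillar, empty_cup below 0.01 m/s and angular speed of each of pillar, block, tealight, matchbox below 0.1 rad/s and horizontal distance between block and dish_square below 0.017 m and z of block in the frame of dish_square between 0.001 and 0.0065 m and horizontal distance between tealight and dish_small_round below 0.011 m and z of tealight in the frame of dish_small_round between 0.001 and 0.0065 m and horizontal distance between matchbox and dish_oblong below 0.015 m and z of matchbox in the frame of dish_oblong between 0.001 and 0.0065 m and distance of each of burnt_pillar, empty_cup from where it was at the start of the episode below 0.02 m and angle between each of burnt_pillar, empty_cup's own z axis and vertical below 0.1 rad); the robot touches nothing.
It fails at once if a burnt-out look-alike was carried or pushed away (more than 30 mm) (distance of any of burnt_pillar, empty_cup from where it was at the start of the episode above 0.03 m).
It also fails if it takes over 120 s, if anything falls off the work surface, if the arm or the gripper's body presses on something with over 40 N, if the wrist force passes 120 N, or if a joint passes its speed limit or range.

## Robot

A 6-joint arm with a two-finger parallel gripper is mounted at the origin on the work surface. World frame = base frame: x ahead of the robot, y to its left, z up, the work surface at z = 0. Lengths are in m, angles in degrees, forces in N, time in s.
With the tool pointing down it reaches from about 0.4 to 0.825 m from the base axis. Payload 7 kg.
Tool frame: the origin (TCP) lies on the centre line of the jaws, within the pads' length; the fingertips stand 19 mm ahead of it and the grasp point (between the pads) is the TCP (r.tip_extent is the distance from the TCP to the fingertips, in m); z points along the fingers, y is the line along which they close (so a half turn about z gives the same grasp; the last joint's range is limited). The gripper opens to 88 mm and grips with 3 to 60 N. Pads are 19 mm wide; open, the fingers measure 130 mm over their backs; the gripper's body (78 mm by 193 mm) begins 47 mm behind the grasp point.
Start: joints at [83.829, 20.546, 0.682, 0, -70.136, -16.507], TCP at [0.26, 0.623, 0.225] pointing down, gripper open.
Joint ranges: [-176.03, 176.03], [-82.01, 121.73], [-58.28, 71.71], [-173.87, 95.51], [-174.79, -0.11], [-173.66, 173.66]. Speed limits (degrees/s): [136.94, 136.94, 172.46, 180, 180, 180].

## Interface

Orientations are given as [roll, pitch, yaw] about the fixed x, y, z axes, in that order (R = Rz(yaw) Ry(pitch) Rx(roll)).
In Python, from plant import r gives the robot as it stands. The module is installed in compiled form; this text tells all that it offers.
- The arm moves only by the tool jog_arm, never from a script. Its argument "deltas" is a list that holds one entry, the list of rows, each a list of 5 numbers: the opening, from -1 (shut) to 1 (fully open), then the shift along the world's x, y, z in cm, then the turn about the world's z in rad. In form: [[[claw, dx, dy, dz, turn], ...]]. A call has 1 to 8 rows; each row shifts and turns the commanded pose from where the row before left it; what a row does not reach is not made up. A row lasts 1/8 s, in which the tool goes at most 62.5 mm and 10.7 degrees, less where a joint would pass 70% of its speed; a pose out of reach is approached as far as the arm can. A call with a gripper value outside its range is refused whole. The fingers move at their own pace and stop on an object; "force" is the grip in N (left out, the last holds). Time passes only in rows, so rows that do not move let the fingers close. It gives the time, the measured TCP pose, the force, the opening and the grip force at its end, in the units of the state.
- r.get_state(): the state, without advancing time (a new reading comes with each control period).
- r.capture(name): name is "scene" or "top" or "wrist"; returns the picture (420x560x3 uint8, blue, green, red); there is no depth.
- r.camera_info(name): a dict with "fx", "fy", "cx", "cy" (pixels), "view" (4x4, takes a point from world to camera coordinates). Camera axes: x right, y up, looking along -z (the intrinsics and any distortion apply to the point x, -y, -z); pixel columns grow to the right and rows downward; lengths in m; the calibration is good to about 2 mm. A picture is of the moment at which its call begins: read the wrist's pose just before it. camera_info takes no time and is no camera call; for the wrist camera it gives the pose at the moment of the call.
- r.close_job(): hands the job in; it is judged then, once.
The state is a dict: "time_s": time; "joints": joint angles; "qd": joint speeds; "joint_torque": joint torques, N m; "tcp_pos": TCP position; "eef_rot": TCP orientation; "contact_force": force on the tool from outside, world axes, zero at the start; "moment": the same for the moment, N m; "gripper_width": finger opening in m; "gripper_force": force on a finger pad.
Only numpy, scipy, OpenCV 4.12 (cv2) and the standard library are available. Lean on these libraries where they do the work, as an engineer would, in place of code of your own. Each camera call takes 0.05 s, during which the arm holds its last target. There are 200 camera calls.

## Working session

There is one attempt and no reset: what is moved stays moved. The work goes in short steps, Python scripts to look and compute and a tool call to move; the robot and the scene stay as the last step left them, time stands still between calls to the robot, and variables do not carry over. Pictures are saved under pics/ and viewed, at most 14 in all, crops included, and the job is handed in when it is done.

Besides the shell and the picture viewer there is one more tool, called as name(argument=value, ...), one argument or row to a line, values as JSON. jog_arm: Moves the arm, as the interface text tells. Its arguments: {"type":"object","properties":{"deltas":{"type":"array"},"force":{"type":"number"}},"required":["deltas"]}

```bash
mkdir -p pics; python3 - <<'E'
from plant import r
import cv2
for n in("top","scene"):
    cv2.imwrite(f"pics/{n}0.png",r.capture(n)); c=r.camera_info(n); print(n,{k:(v.tolist() if hasattr(v,'tolist') else v) for k,v in c.items()})
s=r.get_state();print(s['tcp_pos'],s['eef_rot'],s['gripper_width'],s['time_s'])
E
```

```text
top {'fx': 510.66958161769367, 'fy': 510.66958161769367, 'cx': 277.84139220674155, 'cy': 207.4161771769952, 'view': [[0.026555788722490124, -0.9996451772425822, 0.0020759819299464937, 0.008196563014381639], [0.9810566861306513, 0.026460514677500428, 0.1919052364093981, -0.5148832999289396], [-0.19189207561457985, -0.0030595389601670987, 0.981411264729359, -0.9512476156828668], [0.0, 0.0, 0.0, 1.0]]}
scene {'fx': 524.6060674203725, 'fy': 524.6060674203725, 'cx': 274.48513645406797, 'cy': 212.93744101552943, 'view': [[0.27774125593901244, 0.9605098435574675, -0.016752169370847763, -0.1659824471606252], [-0.7964564361047667, 0.2399838673134663, 0.5550359347074445, 0.41492625724095333], [0.5371377292061265, -0.14081400448280051, 0.831657667556071, -1.285535673741085], [0.0, 0.0, 0.0, 1.0]]}
[0.2601096  0.62241231 0.22434531] [ 1.79918182e+02 -8.37814984e-03 -2.26846328e+01] 0.08803988578125362 0.1
```

View pics/top0.png

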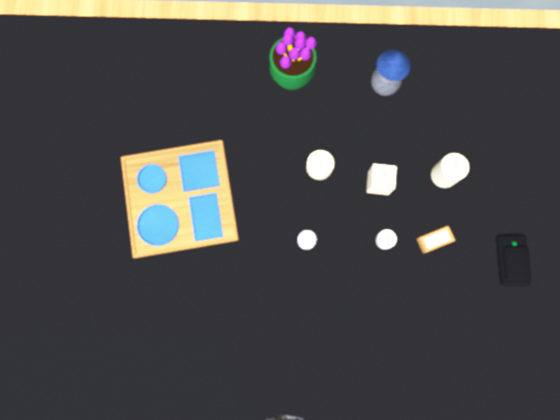

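View pics/scene0.png

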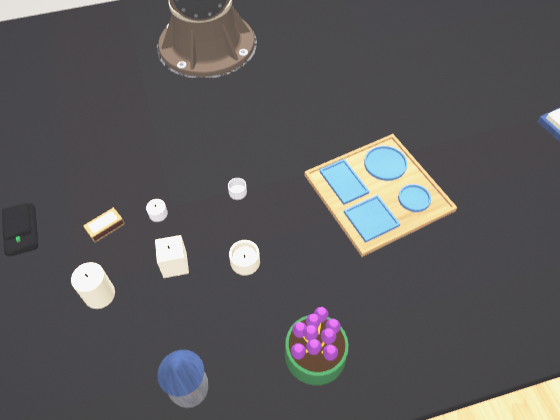

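The top view shows the tray at the left (~180,200). The small round dish is at (152,179), the square at (199,171), the large round at (158,225) and the oblong at (206,217). The objects are:
- stub (320,165)
- block (382,180)
- pillar (450,171)
- empty cup (307,240)
- tealight (386,240)
- matchbox (436,239)

The scene view confirms these: the cup at (237,189) is hollow and the stub at (245,258) is cratered. Next I'll fit silhouettes in both views.

```bash
cat > h.py <<'E'
import cv2,numpy as np
from scipy.optimize import minimize
def proj(c,P):
    V=np.array(c['view']);q=P@V[:3,:3].T+V[:3,3]
    return np.c_[c['cx']+c['fx']*q[:,0]/-q[:,2],c['cy']-c['fy']*q[:,1]/-q[:,2]]
def ray(c,uv,z):
    V=np.array(c['view']);R=V[:3,:3];o=-R.T@V[:3,3]
    d=R.T@np.array([(uv[0]-c['cx'])/c['fx'],-(uv[1]-c['cy'])/c['fy'],-1]);return o+d*(z-o[2])/d[2]
def mask(im,uv):
    m=(im.max(2)>70).astype(np.uint8);m=cv2.morphologyEx(m,cv2.MORPH_OPEN,np.ones((3,3)))
    n,l=cv2.connectedComponents(m);l0=l[uv[1]-4:uv[1]+5,uv[0]-4:uv[0]+5];k=np.bincount(l0[l0>0]).argmax()
    cs,_=cv2.findContours((l==k).astype(np.uint8),cv2.RETR_EXTERNAL,cv2.CHAIN_APPROX_NONE)
    o=np.zeros_like(m);cv2.fillPoly(o,[cv2.convexHull(np.vstack(cs))],1)
    return o
def outline(dim):
    if len(dim)==2:
        a=np.linspace(0,2*np.pi,40);f=np.c_[np.cos(a),np.sin(a)]*dim[0]/2
    else: f=np.array([[1,1],[-1,1],[-1,-1],[1,-1]])*np.array(dim[:2])/2
    return f
def sil(c,dim,p,z0=0,S=8):
    f=outline(dim);C,s=np.cos(p[2]),np.sin(p[2]);f=f@np.array([[C,s],[-s,C]])+p[:2]
    P=np.vstack([np.c_[f,np.full(len(f),z)] for z in(z0,z0+dim[-1])])
    h=cv2.convexHull(proj(c,P).astype(np.float32))
    o=np.zeros((420,560),np.uint8);cv2.fillPoly(o,[np.round(h*256).astype(np.int32)],255,cv2.LINE_AA,8);return o
def fit(views,dim,yaw,z0=0):
    # views: list of (cam, mask, )
    def cost(p):
        q=[p[0]/100,p[1]/100,p[2]/3]
        return sum(np.abs(sil(c,dim,q,z0).astype(float)/255-m).sum() for c,m in views)
    p0=np.mean([ray(c,[np.mean(np.nonzero(m)[1]),np.mean(np.nonzero(m)[0])],z0+dim[-1]/2)[:2] for c,m in views],0)
    best=None
    for y in([0] if len(dim)==2 else np.radians(yaw)):
        x=np.array([*p0*100,y*3]);
        sx=[x]+[x+d for d in np.diag([.6,.6,.6])]
        s=minimize(cost,x,method='Nelder-Mead',options=dict(initial_simplex=sx,xatol=.01,fatol=.3))
        if best is None or s.fun<best.fun:best=s
    x=best.x;return np.array([x[0]/100,x[1]/100,np.degrees(x[2]/3)]),best.fun/sum(m.sum() for _,m in views)
E
cat > m.py <<'E'
from plant import r
from h import *
ct,cs=r.camera_info('top'),r.camera_info('scene');it,is_=cv2.imread('pics/top0.png'),cv2.imread('pics/scene0.png')
O=dict(pillar=((.054,.07),(448,172),(95,287)),block=((.046,.046,.06),(382,182),(172,258)),tealight=((.036,.024),(386,240),(157,211)),
matchbox=((.064,.032,.02),(436,239),(104,224)),burnt=((.054,.034),(320,165),(245,258)),cup=((.036,.024),(307,240),(237,190)),tray=((.212,.212,.012),(180,160),(330,175)))
for k,(d,a,b) in O.items():
    Y=[-45,0,45,90] if k=='matchbox' else [-30,0,30]
    for v in([(ct,mask(it,a))],[(cs,mask(is_,b))],[(ct,mask(it,a)),(cs,mask(is_,b))]):
        p,e=fit(v,d,Y);print(k,p.round(4),round(e,3))
for n,a,im in((ct,[(158,225),(152,179),(199,171),(206,217)],it),(cs,[(386,163),(415,198),(372,218),(344,181)],is_)):
    m=((im[...,0].astype(int)-im[...,2])>70).astype(np.uint8);_,l,st,ce=cv2.connectedComponentsWithStats(m)
    for u in a: print(u,st[l[u[1],u[0]]][4],ray(n,ce[l[u[1],u[0]]],.006).round(4))
E
python3 m.py
```

```text
pillar [ 0.6031 -0.3215  4.7444] 0.084
pillar [5.45300e-01 1.25000e-02 2.53503e+01] 0.995
pillar [ 0.5736 -0.1483 -5.1457] 0.998
block [ 0.5819 -0.185  -3.1329] 0.092
block [ 5.43000e-01  1.68000e-02 -5.98547e+01] 0.995
block [ 0.5505 -0.0815 45.8383] 0.998
tealight [ 0.4626 -0.1948  5.4876] 0.204
tealight [0.5245 0.0261 1.3939] 0.998
tealight [  0.4981  -0.0838 -11.7831] 1.0
matchbox [  0.4648  -0.2971 -69.8636] 0.127
matchbox [ 5.429000e-01  2.310000e-02 -1.212816e+02] 0.997
matchbox [  0.498   -0.1365 -45.0282] 0.999
burnt [ 0.6139 -0.0617  0.1072] 0.121
burnt [ 0.851  -0.1144 29.6849] 0.994
burnt [ 0.6131 -0.0609 13.3824] 0.993
cup [ 0.4568 -0.0368  6.1903] 0.187
cup [0.5245 0.0261 1.3939] 0.998
cup [ 4.9170e-01 -1.3000e-03  4.4714e+00] 1.0
tray [ 0.5391  0.2264 11.0024] 0.045
tray [ 7.797000e-01 -7.850000e-02  2.535232e+02] 0.924
tray [  0.5404   0.2248 -78.5205] 0.911
(158, 225) 1305 [0.4807 0.2661 0.006 ]
(152, 179) 641 [0.5774 0.2855 0.006 ]
(199, 171) 1265 [0.5968 0.1892 0.006 ]
(206, 217) 1197 [0.5    0.1695 0.006 ]
(386, 163) 1117 [0.4789 0.2678 0.006 ]
(415, 198) 670 [0.5749 0.2875 0.006 ]
(372, 218) 1435 [0.5949 0.1908 0.006 ]
(344, 181) 1156 [0.4984 0.1715 0.006 ]
```

```bash
python3 - <<'E'
import cv2
a=cv2.imread('pics/top0.png').max(2);b=cv2.imread('pics/scene0.png').max(2)
print(a[240,370:405],a[239,410:462:2]);print(b[210,140:175],b[280,70:120:2],b[224,80:128:2],b[258,148:195:2])
E
sed -i 's/def mask(im,uv):/def mask(im,uv,th=95):/;s/max(2)>70/max(2)>th/' h.py; python3 m.py | head -21
```

```text
[ 55  56  56  57  79 142 213 245 255 255 255 255 255 255 255 255 255 255
 255 255 255 255 255 255 255 255 238 128  62  55  55  57  56  56  56] [ 57  57  56 120 223 249 253 254 255 255 255 255 255 255 255 255 255 255
 255 255 254 254 229  75  55  56]
[ 78  77  78  78  78  79 170 247 247 247 247 247 247 247 247 247 247 247
 247 247 247 247 247 245 210 205 209 136  79  77  78  78  78  77  78] [ 91 247 247 247 247 247 247 247 247 247 247 247 247 247 247 247 238 220
 227 236 148  77  76  78  78] [ 77  78 157 241 247 247 247 247 247 247 247 247 247 247 247 246 218 116
  85  84  84 157 108  76] [ 77  77  77  77 181 247 247 247 247 247 247 247 247 247 247 246 242 239
 236 235  78  77  78  78]
pillar [ 0.6029 -0.3215  4.8779] 0.061
pillar [ 0.6035 -0.32   11.9899] 0.037
pillar [ 0.6031 -0.3203  4.38  ] 0.052
block [ 0.5818 -0.185  -2.8909] 0.06
block [ 0.582  -0.183  -4.5095] 0.041
block [ 0.582  -0.1834 -3.8317] 0.059
tealight [ 0.4639 -0.1967 -1.7564] 0.148
tealight [ 0.4642 -0.1951  3.4009] 0.063
tealight [ 0.4627 -0.1951  5.6226] 0.114
matchbox [  0.4648  -0.2984 110.1681] 0.11
matchbox [  0.463   -0.2966 -63.1319] 0.23
matchbox [  0.4642  -0.2966 111.182 ] 0.178
burnt [ 0.6129 -0.0618  8.9996] 0.08
burnt [ 0.6135 -0.0604 15.445 ] 0.046
burnt [ 0.6134 -0.0607  6.6299] 0.063
cup [ 0.458  -0.0374 11.0099] 0.129
cup [ 0.4581 -0.0357  0.2105] 0.065
cup [ 0.458  -0.0362 10.3336] 0.105
tray [ 0.5383  0.2267 11.4779] 0.029
tray [ 0.5392  0.2274 11.4758] 0.011
tray [ 0.5385  0.2274 11.6095] 0.024
```

The two views agree to about 1.5 mm, so I'll start moving. The order is matchbox, tealight, block, pillar, to keep the gripper body clear of the tall candles.

jog_arm(
  deltas=[
    [[1, 3, -5.3, 0, -0.1], [1, 3, -5.3, 0, -0.1], [1, 3, -5.3, 0, -0.1], [1, 3, -5.3, 0, -0.1], [1, 3, -5.3, 0, -0.1], [1, 3, -5.3, 0, -0.1], [1, 3, -5.3, 0, -0.1], [1, 3, -5.3, 0, -0.12]],
  ],
  force=15,
)

```text
time_s: 1.1
tcp_pos: [0.5007, 0.1969, 0.2251]
eef_rot: [-180.0, 0.0, -69.9]
contact_force: [1.0, 0.8, -0.1]
gripper_width: 0.0879
gripper_force: 0.0
```

jog_arm(
  deltas=[
    [[1, -0.5, -6, 0, 0], [1, -0.5, -6, 0, 0], [1, -0.5, -6, 0, 0], [1, -0.5, -6, 0, 0], [1, -0.5, -6, 0, 0], [1, -0.5, -6, 0, 0], [1, -0.5, -6, 0, 0], [1, 0, -5, 0, 0]],
  ],
)

```text
time_s: 2.1
tcp_pos: [0.4644, -0.2733, 0.2251]
eef_rot: [180.0, 0.0, -69.7]
contact_force: [0.3, 0.4, -0.2]
gripper_width: 0.0875
gripper_force: 0.0
```

jog_arm(
  deltas=[
    [[1, 0, 0, 0, 0], [1, 0, 0, 0, 0]],
  ],
)

```text
time_s: 2.35
tcp_pos: [0.4648, -0.2712, 0.2247]
eef_rot: [180.0, 0.0, -69.7]
contact_force: [0.5, 0.7, -0.9]
gripper_width: 0.0874
gripper_force: 0.0
```

jog_arm(
  deltas=[
    [[1, 0, -2.6, 0, 0], [1, 0, 0, -5, 0], [1, 0, 0, -5, 0], [1, 0, 0, -4, 0], [1, 0, 0, -3, 0], [1, 0, 0, -1.9, 0], [1, 0, 0, -1, 0], [1, 0, 0, 0, 0]],
  ],
)

```text
time_s: 3.35
tcp_pos: [0.4654, -0.2964, 0.026]
eef_rot: [180.0, 0.0, -69.6]
contact_force: [-0.3, -1.5, 0.2]
gripper_width: 0.0874
gripper_force: 0.0
```

```bash
python3 - <<'E'
from plant import r
import cv2
cv2.imwrite("pics/w1.png",r.capture("wrist"))
E
```

```text
(no output)
```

View pics/w1.png

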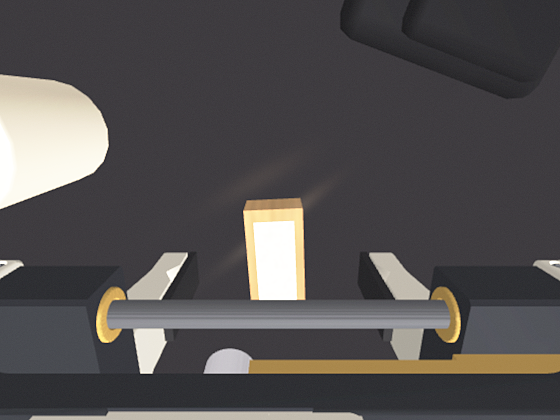

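The matchbox at (275,250) sits well centred between the fingers and is aligned with them. The pillar is clear at the left. Closing and lifting.

jog_arm(
  deltas=[
    [[-1, 0, 0, 0, 0], [-1, 0, 0, 0, 0], [-1, 0, 0, 0, 0], [-1, 0, 0, 0, 0], [-1, 0, 0, 0, 0], [-1, 0, 0, 0, 0]],
  ],
  force=15,
)

```text
time_s: 4.15
tcp_pos: [0.4652, -0.2972, 0.0261]
eef_rot: [180.0, 0.0, -69.7]
contact_force: [0.2, -0.2, 0.2]
gripper_width: 0.0332
gripper_force: 0.0
```

jog_arm(
  deltas=[
    [[-1, 0, 0, 2, 0], [-1, 0, 0, 4, 0], [-1, 0, 0, 5, 0], [-1, 0, 0, 3, 0]],
  ],
)

```text
time_s: 4.65
tcp_pos: [0.466, -0.2975, 0.1688]
eef_rot: [-179.9, -0.1, -69.6]
contact_force: [0.1, -0.1, -0.8]
gripper_width: 0.0007
gripper_force: 0.0
```

The fingers hadn't finished closing when I lifted. I'll reopen and check the box from above.

jog_arm(
  deltas=[
    [[1, 0, 0, 1.2, 0], [1, 0, 0, 0, 0], [1, 0, 0, 0, 0], [1, 0, 0, 0, 0], [1, 0, 0, 0, 0], [1, 0, 0, 0, 0], [1, 0, 0, 0, 0], [1, 0, 0, 0, 0]],
  ],
)

```text
time_s: 5.65
tcp_pos: [0.4652, -0.2972, 0.1782]
eef_rot: [-180.0, 0.0, -69.7]
contact_force: [0.4, -0.3, 0.3]
gripper_width: 0.0751
gripper_force: 0.0
```

```bash
python3 - <<'E'
from plant import r
import cv2
cv2.imwrite("pics/w2.png",r.capture("wrist"))
E
```

```text
(no output)
```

View pics/w2.png

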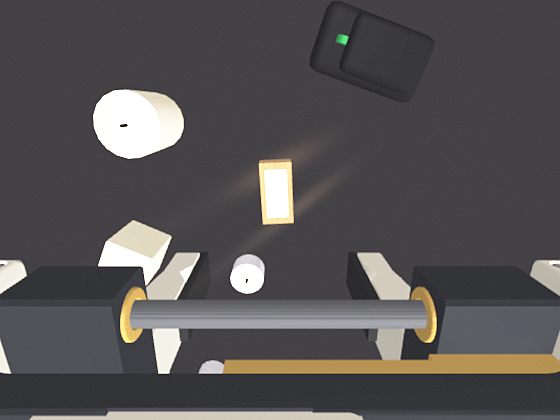

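The matchbox still lies flat at (276,192). I'll check its position using the wrist calibration.

```bash
python3 - <<'E'
from plant import r
from h import *
c=r.camera_info('wrist')
a=ray(c,(276,164),.02);b=ray(c,(278,222),.02);print(a,b,(a+b)/2,np.degrees(np.arctan2(*(a-b)[1::-1])))
print(ray(c,(123,126),.079),ray(c,(247,280),.024))
E
```

```text
[ 0.47685061 -0.32299242  0.02      ] [ 0.45371071 -0.26634853  0.02      ] [ 0.46528066 -0.29467048  0.02      ] -67.77922926703681
[ 0.60196597 -0.31939341  0.079     ] [ 0.4625472  -0.19207172  0.024     ]
```

jog_arm(
  deltas=[
    [[0.3, 0, 0, -5, 0], [0.3, 0, 0, -5, 0], [0.3, 0, 0, -3, 0], [0.3, 0, 0, -1.5, 0], [0.3, 0, 0, -0.7, 0], [-1, 0, 0, 0, 0], [-1, 0, 0, 0, 0], [-1, 0, 0, 0, 0]],
  ],
)

```text
time_s: 6.7
tcp_pos: [0.4658, -0.2974, 0.0271]
eef_rot: [-179.9, -0.1, -69.7]
contact_force: [-0.6, 0.8, -0.3]
gripper_width: 0.0324
gripper_force: 0.0
```

jog_arm(
  deltas=[
    [[-1, 0, 0, 0, 0], [-1, 0, 0, 0, 0], [-1, 0, 0, 0, 0], [-1, 0, 0, 0, 0]],
  ],
)

```text
time_s: 7.2
tcp_pos: [0.4652, -0.2972, 0.0261]
eef_rot: [180.0, 0.0, -69.7]
contact_force: [-0.3, 0.6, -0.7]
gripper_width: 0.0003
gripper_force: 0.0
```

```bash
python3 - <<'E'
from plant import r
from h import *
im=r.capture("wrist");c=r.camera_info('wrist');s=r.get_state();print(s['gripper_width'],s['gripper_force'],s['tcp_pos'])
print(proj(c,np.array([[.4652,-.2972,.026],[.4652,-.2972,.007]])))
t=r.capture("top"); t=cv2.resize(t[190:290,370:500],None,fx=4,fy=4)
o=np.zeros((420,1080,3),np.uint8);o[:,:560]=im;o[:400,560:]=t;cv2.imwrite("pics/w3.png",cv2.resize(o,(800,311)))
E
```

```text
0.0003868381480386552 0.0 [ 0.46522311 -0.29720552  0.02612287]
[[277.91748396 265.31020472]
 [277.91654763 250.48565037]]
```

View pics/w3.png

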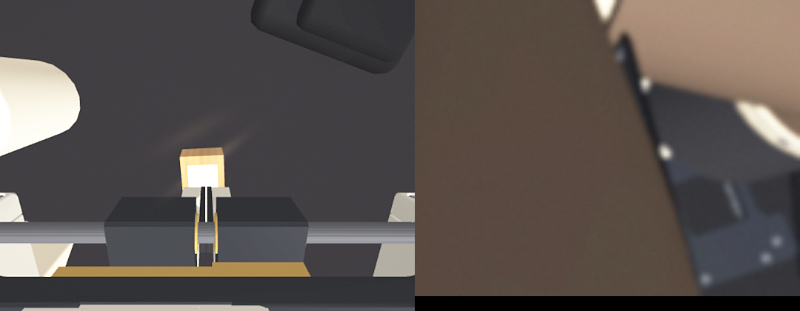

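```bash
python3 - <<'E'
from plant import r
from h import *
print(r.tip_extent)
c=r.camera_info('wrist')
for p in [(.4768,-.323,.02),(.4768,-.323,0),(.4768,-.323,-.02)]: print(proj(c,np.array([p])))
V=np.array(c['view']);print(-V[:3,:3].T@V[:3,3],V[:3,:3].round(3))
E
```

```text
0.019
[[274.41853166 213.40201598]]
[[274.75965359 202.70300704]]
[[275.03997748 193.91087864]]
[ 0.49464012 -0.37650376  0.18594942] [[-0.938 -0.348  0.   ]
 [ 0.331 -0.891 -0.312]
 [ 0.108 -0.292  0.95 ]]
```

jog_arm(
  deltas=[
    [[0.3, 0, 0, 0, 0], [0.3, 0, 0, 0, 0], [0.3, 0, 0, 0, 0], [0.3, 0, 0, 0, 0], [0.3, 0, 0, 0, 0], [0.3, 0, 0, 0, 0]],
  ],
)

```text
time_s: 8.05
tcp_pos: [0.4653, -0.2972, 0.0262]
eef_rot: [-180.0, -0.0, -69.7]
contact_force: [-0.1, -0.2, 1.0]
gripper_width: 0.0538
gripper_force: 0.0
```

```bash
python3 - <<'E'
from plant import r
from h import *
im=r.capture("wrist");cv2.imwrite("pics/w4.png",cv2.resize(im[180:380,150:410],None,fx=3,fy=3,interpolation=2))
E
```

```text
(no output)
```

View pics/w4.png

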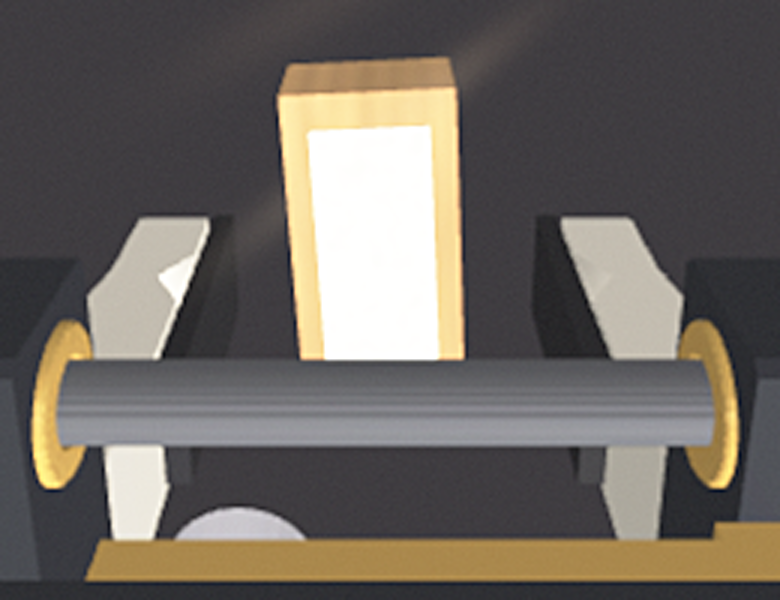

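jog_arm(
  deltas=[
    [[0.3, 0, 0, -0.2, 0], [0.3, 0, 0, -0.2, 0], [0.3, 0, 0, 0, 0]],
  ],
)

```text
time_s: 8.48
tcp_pos: [0.4651, -0.2972, 0.0219]
eef_rot: [180.0, 0.0, -69.7]
contact_force: [-1.1, -0.3, -0.4]
gripper_width: 0.057
gripper_force: 0.0
```

```bash
python3 - <<'E'
from plant import r
from h import *
c=r.camera_info('wrist');s=r.get_state();print(c['fx'],c['cx'],c['cy'],s['gripper_width'],s['contact_force'])
d=np.array([.938,.348,0])*.0285
im=r.capture("wrist");cv2.imwrite("pics/w5.png",im)
p=np.array(s['tcp_pos'])
for z in(.003,.013,.023): print(z,proj(c,np.array([[p[0],p[1],z]+d*1,[p[0],p[1],z]-d])).round(1).tolist())
E
```

```text
323.0857066396037 277.91694970313864 209.96584514370522 0.05696557552918867 [-1.11765059 -0.28744929 -0.41850979]
0.003 [[230.9, 250.6], [324.8, 250.6]]
0.013 [[228.5, 258.1], [327.2, 258.1]]
0.023 [[225.8, 266.3], [329.8, 266.3]]
```

The images suggest the fingertips are higher than nominal. The pad corners show at row 252, where 235 is expected. I'll feel downward in 1 mm steps while watching the force.

jog_arm(
  deltas=[
    [[0.3, 0, 0, -0.1, 0], [0.3, 0, 0, -0.1, 0], [0.3, 0, 0, 0, 0]],
  ],
)

```text
time_s: 8.9
tcp_pos: [0.4652, -0.2972, 0.0201]
eef_rot: [180.0, 0.0, -69.7]
contact_force: [-0.2, -0.4, -0.5]
gripper_width: 0.057
gripper_force: 0.0
```

jog_arm(
  deltas=[
    [[0.3, 0, 0, -0.1, 0], [0.3, 0, 0, 0, 0]],
  ],
)

```text
time_s: 9.15
tcp_pos: [0.4652, -0.2972, 0.0191]
eef_rot: [180.0, 0.0, -69.7]
contact_force: [0.1, -0.5, 0.1]
gripper_width: 0.0569
gripper_force: 0.0
```

jog_arm(
  deltas=[
    [[0.3, 0, 0, -0.1, 0], [0.3, 0, 0, 0, 0]],
  ],
)

```text
time_s: 9.4
tcp_pos: [0.4652, -0.2972, 0.0181]
eef_rot: [180.0, 0.0, -69.7]
contact_force: [0.6, -0.1, -0.5]
gripper_width: 0.0568
gripper_force: 0.0
```

jog_arm(
  deltas=[
    [[0.3, 0, 0, -0.1, 0], [0.3, 0, 0, -0.1, 0], [0.3, 0, 0, 0, 0]],
  ],
)

```text
time_s: 9.78
tcp_pos: [0.4652, -0.2972, 0.016]
eef_rot: [180.0, 0.0, -69.7]
contact_force: [0.0, -0.9, 0.3]
gripper_width: 0.057
gripper_force: 0.0
```

jog_arm(
  deltas=[
    [[0.3, 0, 0, -0.1, 0], [0.3, 0, 0, -0.1, 0], [0.3, 0, 0, 0, 0]],
  ],
)

```text
time_s: 10.15
tcp_pos: [0.4652, -0.2972, 0.0141]
eef_rot: [180.0, 0.0, -69.7]
contact_force: [0.1, 0.7, 0.1]
gripper_width: 0.0572
gripper_force: 0.0
```

jog_arm(
  deltas=[
    [[0.3, 0, 0, -0.1, 0], [0.3, 0, 0, -0.1, 0], [0.3, 0, 0, 0, 0]],
  ],
)

```text
time_s: 10.52
tcp_pos: [0.4652, -0.2972, 0.0121]
eef_rot: [180.0, 0.0, -69.7]
contact_force: [-0.5, 0.5, -0.2]
gripper_width: 0.0571
gripper_force: 0.0
```

jog_arm(
  deltas=[
    [[0.3, 0, 0, -0.1, 0], [0.3, 0, 0, -0.1, 0], [0.3, 0, 0, 0, 0]],
  ],
)

```text
time_s: 10.9
tcp_pos: [0.4652, -0.2972, 0.0101]
eef_rot: [180.0, 0.0, -69.7]
contact_force: [-0.3, -0.0, -0.6]
gripper_width: 0.057
gripper_force: 0.0
```

jog_arm(
  deltas=[
    [[0.3, 0, 0, -0.1, 0], [0.3, 0, 0, 0, 0]],
  ],
)

```text
time_s: 11.15
tcp_pos: [0.4652, -0.2972, 0.0091]
eef_rot: [180.0, 0.0, -69.7]
contact_force: [0.1, -0.2, -0.5]
gripper_width: 0.0565
gripper_force: 0.0
```

jog_arm(
  deltas=[
    [[-1, 0, 0, 0, 0], [-1, 0, 0, 0, 0], [-1, 0, 0, 0, 0], [-1, 0, 0, 0, 0], [-1, 0, 0, 0, 0], [-1, 0, 0, 0, 0]],
  ],
)

```text
time_s: 11.9
tcp_pos: [0.4653, -0.2972, 0.0092]
eef_rot: [-180.0, -0.0, -69.7]
contact_force: [-0.3, 0.6, 0.6]
gripper_width: 0.0317
gripper_force: 14.9
```

It grips at TCP z=9 mm with 15 N, so the fingertips actually sit about at the reported TCP (offset ≈0, not 19 mm). I'll use that from here on. Lifting and carrying.

jog_arm(
  deltas=[
    [[-1, 0, 0, 2, 0], [-1, 0, 0, 4, 0], [-1, 0, 0, 5, 0], [-1, 0, 0, 4, 0], [-1, 0, 0, 0, 0]],
  ],
)

```text
time_s: 12.52
tcp_pos: [0.4672, -0.2979, 0.1628]
eef_rot: [-179.7, -0.2, -69.6]
contact_force: [0.6, -0.1, -1.1]
gripper_width: 0.0317
gripper_force: 14.9
```

jog_arm(
  deltas=[
    [[-1, 0.4, 3, 0, 0.17], [-1, 0.5, 6, 0, 0.17], [-1, 0.5, 6, 0, 0.18], [-1, 0.5, 6, 0, 0.18], [-1, 0.5, 6, 0, 0.18], [-1, 0.5, 6, 0, 0.18], [-1, 0.5, 6, 0, 0.18], [-1, 0, 5, 0, 0.17]],
  ],
)

```text
time_s: 13.52
tcp_pos: [0.4987, 0.1449, 0.1583]
eef_rot: [180.0, 0.1, 11.5]
contact_force: [-0.3, 0.2, -0.5]
gripper_width: 0.0319
gripper_force: 14.9
```

jog_arm(
  deltas=[
    [[-1, 0, 1.5, 0, 0], [-1, 0, 0, 0, 0], [-1, 0, 0, 0, 0]],
  ],
)

```text
time_s: 13.9
tcp_pos: [0.4988, 0.1567, 0.1586]
eef_rot: [180.0, 0.1, 11.0]
contact_force: [-0.5, 0.6, -0.4]
gripper_width: 0.0319
gripper_force: 14.9
```

jog_arm(
  deltas=[
    [[-1, 0.1, 1.3, 0, 0.01], [-1, 0, 0, -5, 0], [-1, 0, 0, -4, 0], [-1, 0, 0, -3, 0], [-1, 0, 0, -1.5, 0], [-1, 0, 0, -0.5, 0], [-1, 0, 0, 0, 0], [-1, 0, 0, 0, 0]],
  ],
)

```text
time_s: 14.9
tcp_pos: [0.5009, 0.1713, 0.0201]
eef_rot: [-180.0, -0.1, 11.7]
contact_force: [-0.1, 0.6, -0.4]
gripper_width: 0.032
gripper_force: 14.9
```

jog_arm(
  deltas=[
    [[-1, 0, 0, -0.3, 0], [-1, 0, 0, -0.2, 0], [-1, 0, 0, 0, 0]],
  ],
)

```text
time_s: 15.28
tcp_pos: [0.5016, 0.1715, 0.0161]
eef_rot: [-180.0, -0.2, 11.8]
contact_force: [-2.2, -0.0, 12.1]
gripper_width: 0.032
gripper_force: 15.0
```

```bash
python3 - <<'E'
from plant import r
from h import *
im=r.capture("wrist");s=r.get_state();print(s['contact_force'],s['moment'],s['tcp_pos'])
b=r.capture("scene")[110:270,280:480]
o=np.zeros((420,800,3),np.uint8);o[:,:400]=im[:,80:480];o[:320,400:]=cv2.resize(b,None,fx=2,fy=2);cv2.imwrite("pics/p1.png",o)
E
```

```text
[-1.80967671 -1.43341166 12.22037489] [-0.50763211  0.59645424  0.06923977] [0.50165243 0.17153742 0.0160825 ]
```

View pics/p1.png

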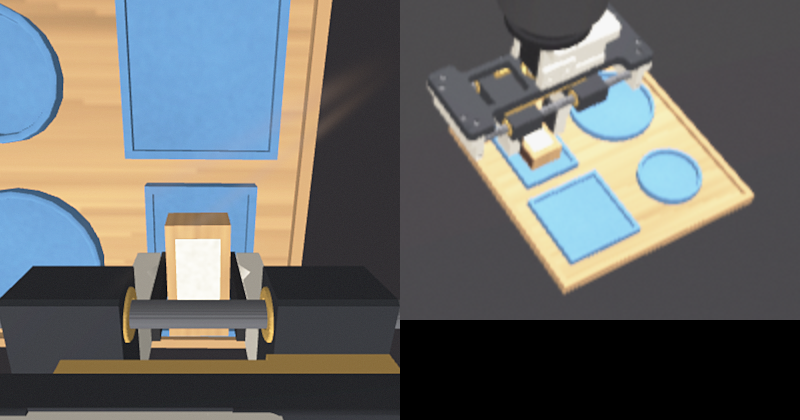

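The box is inside the oblong dish, with the far gap of about 10 mm as expected. The fingertips probably rest on the rim, so they reach about 7 mm past the TCP. I'll raise 1.5 mm and release.

jog_arm(
  deltas=[
    [[-1, -0.1, -0.1, 0.2, 0], [-1, 0, 0, 0, 0], [0, 0, 0, 0, 0], [0, 0, 0, 0, 0], [0, 0, 0, 0, 0], [0, 0, 0, 0, 0]],
  ],
)

```text
time_s: 16.12
tcp_pos: [0.4992, 0.1698, 0.0161]
eef_rot: [180.0, 0.0, 11.7]
contact_force: [-0.4, -0.5, 0.0]
gripper_width: 0.0439
gripper_force: 0.0
```

jog_arm(
  deltas=[
    [[0, 0, 0, 1, 0], [0, 0, 0, 3, 0], [0, 0, 0, 5, 0], [1, 0, 0, 5, 0], [1, 0, -4, 0, -0.1], [1, 0, -6, 0, -0.1], [1, 0, -6, 0, 0], [1, 0, -6, 0, 0]],
  ],
)

```text
time_s: 17.12
tcp_pos: [0.4991, -0.0519, 0.1572]
eef_rot: [-180.0, -0.1, 0.3]
contact_force: [1.1, 0.1, 0.2]
gripper_width: 0.0854
gripper_force: 0.0
```

jog_arm(
  deltas=[
    [[1, -1, -5, 0, 0], [1, -1, -6, 0, 0], [1, -1, -3.5, 0, 0], [1, 0, 0, 0, 0], [1, 0, 0, 0, 0]],
  ],
)

```text
time_s: 17.75
tcp_pos: [0.4693, -0.1952, 0.1567]
eef_rot: [-180.0, -0.0, 0.2]
contact_force: [-0.1, 0.7, -0.3]
gripper_width: 0.0878
gripper_force: 0.0
```

```bash
python3 - <<'E'
from plant import r
from h import *
im=r.capture("wrist");t=r.capture("top")[130:270,110:250]
o=np.zeros((420,800,3),np.uint8);o[:,:400]=im[:,80:480];o[:400,400:]=cv2.resize(t,(400,400));cv2.imwrite("pics/p2.png",o)
E
```

```text
(no output)
```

View pics/p2.png

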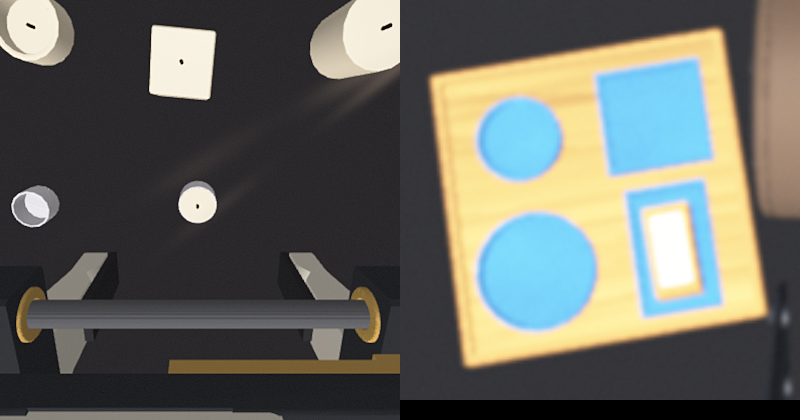

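The matchbox lies flat and centred in the oblong dish (right crop, 675,250). The wrist view shows the tealight at (197,203), filled with wax, and the hollow cup at (35,207). Next is the tealight.

jog_arm(
  deltas=[
    [[1, -0.5, 0, 0, 0], [1, 0, 0, -5, 0], [1, 0, 0, -4, 0], [1, 0, 0, -3, 0], [0.4, 0, 0, -1.5, 0], [0.4, 0, 0, -0.7, 0], [0.4, 0, 0, 0, 0]],
  ],
)

```text
time_s: 18.73
tcp_pos: [0.4646, -0.1951, 0.0145]
eef_rot: [180.0, -0.0, 0.3]
contact_force: [-0.0, 0.2, 0.6]
gripper_width: 0.0641
gripper_force: 0.0
```

jog_arm(
  deltas=[
    [[-1, 0, 0, 0, 0], [-1, 0, 0, 0, 0], [-1, 0, 0, 0, 0], [-1, 0, 0, 0, 0], [-1, 0, 0, 0, 0], [-1, 0, 0, 0, 0], [-1, 0, 0, 0, 0]],
  ],
)

```text
time_s: 19.6
tcp_pos: [0.4645, -0.1953, 0.0146]
eef_rot: [180.0, -0.0, 0.2]
contact_force: [-1.3, 0.9, 5.7]
gripper_width: 0.0356
gripper_force: 15.0
```

jog_arm(
  deltas=[
    [[-1, 0, 0, 2, 0], [-1, 0, 0, 4, 0], [-1, 0, 0, 5, 0], [-1, 0, 0, 4, 0], [-1, 0, 3, 0, 0], [-1, 1, 5, 0, 0], [-1, 1, 5, 0, 0], [-1, 1, 5, 0, 0]],
  ],
)

```text
time_s: 20.6
tcp_pos: [0.4942, -0.0137, 0.1641]
eef_rot: [-180.0, -0.0, 0.2]
contact_force: [0.5, 0.3, -0.7]
gripper_width: 0.0347
gripper_force: 15.0
```

jog_arm(
  deltas=[
    [[-1, 2, 5, 0, 0], [-1, 2, 5, 0, 0], [-1, 2, 5, 0, 0], [-1, 1, 5, 0, 0], [-1, 1, 5, 0, 0], [-1, 0.2, 5, 0, 0], [-1, 0, 0, 0, 0], [-1, 0, 0, 0, 0]],
  ],
)

```text
time_s: 21.6
tcp_pos: [0.5757, 0.2846, 0.1634]
eef_rot: [180.0, 0.1, 0.3]
contact_force: [-0.6, -0.1, -0.5]
gripper_width: 0.0352
gripper_force: 15.0
```

jog_arm(
  deltas=[
    [[-1, 0.1, 0.1, -5, 0], [-1, 0, 0, -4, 0], [-1, 0, 0, -3, 0], [-1, 0, 0, -1.5, 0], [-1, 0, 0, 0, 0], [-1, 0, 0, 0, 0]],
  ],
)

```text
time_s: 22.35
tcp_pos: [0.5781, 0.2861, 0.0306]
eef_rot: [-179.9, -0.1, 0.2]
contact_force: [-0.0, 0.2, 0.9]
gripper_width: 0.0353
gripper_force: 15.0
```

```bash
python3 - <<'E'
from plant import r
from h import *
im=r.capture("wrist");s=r.get_state();print(s['tcp_pos'],s['contact_force'])
cv2.imwrite("pics/p3.png",cv2.resize(im[120:370,120:440],None,fx=2.4,fy=2.4))
E
```

```text
[0.57812888 0.286268   0.03075592] [ 0.44008961  0.15615164 -0.11510179]
```

View pics/p3.png

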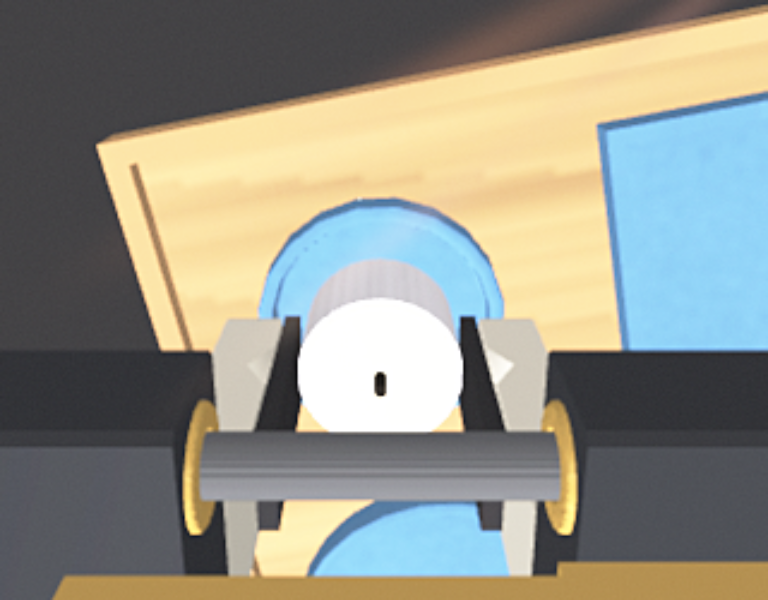

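The tealight is held upright at (380,370), over the small dish. Lowering.

jog_arm(
  deltas=[
    [[-1, -0.1, 0, -0.7, 0], [-1, 0, 0, -0.3, 0], [-1, 0, 0, 0, 0], [-1, 0, 0, 0, 0]],
  ],
)

```text
time_s: 22.9
tcp_pos: [0.5777, 0.2867, 0.0215]
eef_rot: [-179.9, -0.2, 0.3]
contact_force: [-1.9, -1.5, 11.8]
gripper_width: 0.0356
gripper_force: 15.0
```

jog_arm(
  deltas=[
    [[-1, 0, 0, -0.1, 0], [-1, 0, 0, -0.1, 0], [-1, 0, 0, 0, 0]],
  ],
)

```text
time_s: 23.28
tcp_pos: [0.5779, 0.2867, 0.0202]
eef_rot: [-179.9, -0.2, 0.3]
contact_force: [-1.5, -2.0, 16.2]
gripper_width: 0.0358
gripper_force: 15.0
```

jog_arm(
  deltas=[
    [[-1, 0, 0, 0.1, 0], [0.1, 0, 0, 0, 0], [0.1, 0, 0, 0, 0], [0.1, 0, 0, 0, 0], [0.1, 0, 0, 0, 0], [0.1, 0, 0, 1, 0], [0.1, 0, 0, 3, 0], [0.1, 0, 0, 4, 0]],
  ],
)

```text
time_s: 24.28
tcp_pos: [0.5758, 0.2854, 0.0987]
eef_rot: [179.9, 0.1, 0.2]
contact_force: [0.0, 1.2, -0.2]
gripper_width: 0.0479
gripper_force: 0.0
```

jog_arm(
  deltas=[
    [[1, 0, -2, 5, 0], [1, 0, -5, 2, 0], [1, 0, -5, 0, 0], [1, 0, -5, 0, 0], [1, 0, -5, 0, 0], [1, 0, -5, 0, 0], [1, 0, -5, 0, 0], [1, 0, -5, 0, 0]],
  ],
)

```text
time_s: 25.28
tcp_pos: [0.5762, -0.0858, 0.1692]
eef_rot: [-180.0, -0.1, 0.3]
contact_force: [1.6, -0.5, 0.8]
gripper_width: 0.0875
gripper_force: 0.0
```

jog_arm(
  deltas=[
    [[1, 0, -5, 0, -0.06], [1, 0, -4, 0, 0], [1, 0, 0, 0, 0], [1, 0, 0, 0, 0]],
  ],
)

```text
time_s: 25.78
tcp_pos: [0.5762, -0.1743, 0.1686]
eef_rot: [-180.0, -0.0, -3.2]
contact_force: [0.4, 1.0, -0.0]
gripper_width: 0.0876
gripper_force: 0.0
```

```bash
python3 - <<'E'
from plant import r
from h import *
im=r.capture("wrist");t=r.capture("top")[130:270,110:250];cv2.imwrite("pics/w6.png",im)
o=np.zeros((420,800,3),np.uint8);o[:,:400]=im[:,80:480];o[:400,400:]=cv2.resize(t,(400,400));cv2.imwrite("pics/p4.png",o)
s=r.get_state();print(s['tcp_pos'],s['eef_rot'])
E
```

```text
[ 0.57636384 -0.17348848  0.1685351 ] [-1.79994261e+02 -2.56048269e-02 -3.14886146e+00]
```

View pics/p4.png

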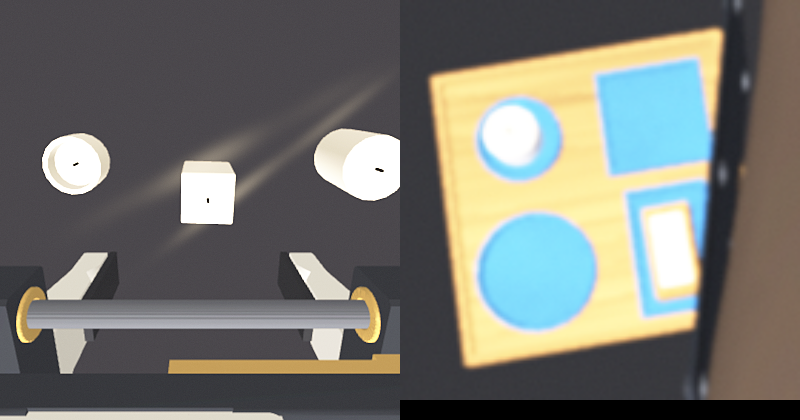

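```bash
python3 - <<'E'
from plant import r
from h import *
print(ray(r.camera_info('top'),(148.5,176.2),.028))
c=r.camera_info('wrist');print(ray(c,(288,200),.065),ray(c,(287.5,199),.06), ray(c,(459,170),.075))
E
```

```text
[0.57613983 0.28584923 0.028     ]
[ 0.58337188 -0.18208064  0.065     ] [ 0.58282402 -0.18176705  0.06      ] [ 0.60370021 -0.3183684   0.075     ]
```

The tealight is within 1–2 mm of its dish centre. Now the block.

jog_arm(
  deltas=[
    [[1, 0.6, -0.9, 0, 0], [1, 0, 0, -4, 0], [1, 0, 0, -4, 0], [1, 0, 0, -3, 0], [1, 0, 0, -1.7, 0], [1, 0, 0, -0.8, 0], [1, 0, 0, 0, 0]],
  ],
  force=20,
)

```text
time_s: 26.75
tcp_pos: [0.5826, -0.1832, 0.0334]
eef_rot: [180.0, -0.0, -3.2]
contact_force: [0.1, 0.5, 0.3]
gripper_width: 0.0877
gripper_force: 0.0
```

jog_arm(
  deltas=[
    [[-1, 0, 0, 0, 0], [-1, 0, 0, 0, 0], [-1, 0, 0, 0, 0], [-1, 0, 0, 0, 0], [-1, 0, 0, 0, 0], [-1, 0, 0, 0, 0], [-1, 0, 0, 0, 0]],
  ],
)

```text
time_s: 27.62
tcp_pos: [0.5823, -0.1832, 0.0333]
eef_rot: [180.0, -0.0, -3.2]
contact_force: [-0.5, 0.7, 2.0]
gripper_width: 0.0458
gripper_force: 19.9
```

jog_arm(
  deltas=[
    [[-1, 0, 0, 2, 0], [-1, 0, 0, 4, 0], [-1, 0, 0, 5, 0], [-1, 0, 0, 3, 0], [-1, 0, 3, 0, 0.05], [-1, 0.4, 5, 0, 0.1], [-1, 0.4, 5, 0, 0.1], [-1, 0.4, 5, 0, 0]],
  ],
)

```text
time_s: 28.62
tcp_pos: [0.594, -0.0018, 0.1729]
eef_rot: [-180.0, 0.0, 11.2]
contact_force: [0.7, -0.5, -1.6]
gripper_width: 0.0463
gripper_force: 19.9
```

jog_arm(
  deltas=[
    [[-1, 0.2, 5, 0, 0], [-1, 0, 5, 0, 0], [-1, 0, 5, 0, 0], [-1, 0, 4, 0, 0], [-1, 0, 0, 0, 0], [-1, 0, 0, 0, 0], [-1, 0, 0, 0, 0]],
  ],
)

```text
time_s: 29.5
tcp_pos: [0.5962, 0.1858, 0.1731]
eef_rot: [180.0, 0.0, 11.1]
contact_force: [-0.1, -0.4, -0.5]
gripper_width: 0.0459
gripper_force: 19.9
```

jog_arm(
  deltas=[
    [[-1, 0.1, 0.4, -4, 0.01], [-1, 0, 0, -4, 0], [-1, 0, 0, -3, 0], [-1, 0, 0, -1.5, 0], [-1, 0, 0, -0.3, 0], [-1, 0, 0, 0, 0], [-1, 0, 0, -0.2, 0], [-1, 0, 0, 0, 0]],
  ],
)

```text
time_s: 30.5
tcp_pos: [0.5975, 0.191, 0.0439]
eef_rot: [-180.0, -0.1, 11.7]
contact_force: [-0.4, 0.4, -1.0]
gripper_width: 0.046
gripper_force: 19.9
```

jog_arm(
  deltas=[
    [[-1, 0, 0, -0.1, 0], [-1, 0, 0, -0.1, 0], [-1, 0, 0, 0, 0]],
  ],
)

```text
time_s: 30.88
tcp_pos: [0.5976, 0.191, 0.0432]
eef_rot: [-180.0, -0.1, 11.7]
contact_force: [-5.4, -0.1, 13.3]
gripper_width: 0.0458
gripper_force: 19.9
```

```bash
python3 - <<'E'
from plant import r
from h import *
im=r.capture("wrist");s=r.get_state();print(s['contact_force'],s['moment'])
b=r.capture("scene")[110:270,280:480]
o=np.zeros((420,800,3),np.uint8);o[:,:400]=im[:,80:480];o[:320,400:]=cv2.resize(b,None,fx=2,fy=2);cv2.imwrite("pics/p5.png",o)
E
```

```text
[-4.38005186 -0.06798167 13.23659516] [-0.21083371  1.97241835 -0.10638607]
```

View pics/p5.png

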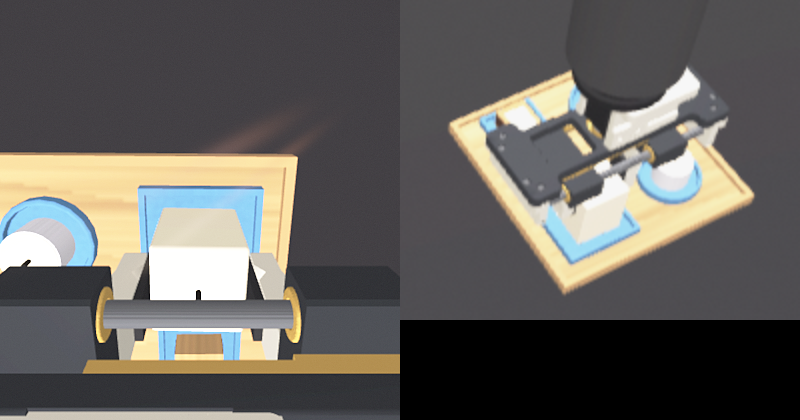

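jog_arm(
  deltas=[
    [[-1, 0, 0, -0.1, 0], [-1, 0, 0, -0.1, 0], [-1, 0, 0, 0, 0]],
  ],
)

```text
time_s: 31.35
tcp_pos: [0.5983, 0.1911, 0.0428]
eef_rot: [-180.0, -0.2, 11.8]
contact_force: [-8.5, -1.8, 22.8]
gripper_width: 0.0458
gripper_force: 20.0
```

```bash
python3 - <<'E'
from plant import r
from h import *
im=r.capture("wrist");c=r.camera_info('wrist');s=r.get_state();p=np.array(s['tcp_pos']);print(p,s['contact_force'],s['moment'])
# pixels of block corners if upright, centred on tcp, base at z=4mm..
a=np.radians(11.7);R=np.array([[np.cos(a),-np.sin(a)],[np.sin(a),np.cos(a)]])
for zb in(.004,.009):
  P=[[*(p[:2]+R@np.array(q)),z] for z in(zb,zb+.06) for q in((.023,.023),(.023,-.023),(-.023,-.023),(-.023,.023))]
  print(zb,proj(c,np.array(P)).round().astype(int).tolist())
d=np.array([.5966,.1893]);print('dish',proj(c,np.array([[*(d+R@np.array(q)),.009] for q in((.034,.034),(.034,-.034),(-.034,-.034),(-.034,.034))])).round().tolist())
cv2.imwrite("pics/p6.png",cv2.resize(im[170:370,190:390],(800,600)))
E
```

```text
[0.59834897 0.19116266 0.04283706] [-7.587714   -1.93425906 23.70478209] [-0.79681781  2.75780786 -0.13560088]
0.004 [[243, 205], [314, 205], [312, 269], [245, 269], [229, 243], [328, 243], [323, 326], [233, 326]]
0.009 [[242, 208], [315, 208], [312, 273], [244, 273], [228, 247], [329, 248], [325, 332], [232, 332]]
dish [[226.0, 194.0], [336.0, 194.0], [330.0, 290.0], [231.0, 290.0]]
```

View pics/p6.png

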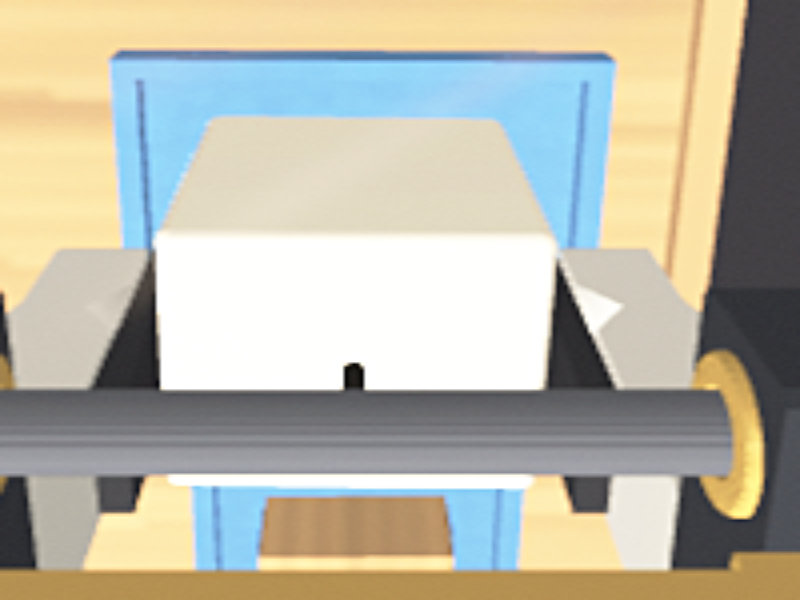

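The block's projected outline (top edge x 229–328, base corners 243/314) matches a base on the dish floor. It has just slid a few mm in the grip. Releasing.

jog_arm(
  deltas=[
    [[-1, 0, 0, 0.3, 0], [-1, 0, 0, 0, 0], [0.5, 0, 0, 0, 0], [0.5, 0, 0, 0, 0], [0.5, 0, 0, 0, 0], [0.5, 0, 0, 0, 0], [0.5, 0, 0, 0, 0]],
  ],
)

```text
time_s: 32.28
tcp_pos: [0.5972, 0.1908, 0.0421]
eef_rot: [180.0, 0.0, 11.7]
contact_force: [0.0, 0.5, 0.3]
gripper_width: 0.066
gripper_force: 0.0
```

jog_arm(
  deltas=[
    [[0.5, 0, 0, 1, 0], [0.5, 0, 0, 3, 0], [0.5, 0, 0, 5, 0], [1, 0, 0, 4, 0], [1, 0, -4, 0, 0], [1, 0, -6, 0, 0], [1, 0, -6, 0, 0], [1, 0, -6, 0, 0]],
  ],
)

```text
time_s: 33.28
tcp_pos: [0.5972, -0.0308, 0.1733]
eef_rot: [180.0, -0.1, 11.7]
contact_force: [1.1, -0.8, 0.0]
gripper_width: 0.0875
gripper_force: 0.0
```

jog_arm(
  deltas=[
    [[1, 0, -6, 0, 0], [1, 0, -6, 0, 0], [1, 0, -6, 0, 0], [1, 0, -6, 0, 0], [1, 0, -5, 0, 0], [1, 0, 0, 0, 0], [1, 0, 0, 0, 0]],
  ],
)

```text
time_s: 34.15
tcp_pos: [0.597, -0.3194, 0.1725]
eef_rot: [-180.0, -0.0, 11.6]
contact_force: [0.3, -0.7, 0.2]
gripper_width: 0.0879
gripper_force: 0.0
```

```bash
python3 - <<'E'
from plant import r
from h import *
b=r.capture("scene");t=r.capture("top");im=r.capture("wrist");s=r.get_state();print(s['tcp_pos'])
cv2.imwrite("pics/s7.png",b);cv2.imwrite("pics/t7.png",t);cv2.imwrite("pics/w7.png",im)
o=np.zeros((400,800,3),np.uint8);o[:,:400]=cv2.resize(t[130:270,110:250],(400,400));o[:320,400:]=cv2.resize(b[110:270,280:480],None,fx=2,fy=2);cv2.imwrite("pics/p7.png",o)
c=r.camera_info('wrist');g=(im.min(2)>130).astype(np.uint8);n,l,st,ce=cv2.connectedComponentsWithStats(g)
for k in range(1,n):
  if st[k,4]>300 and st[k,1]<240: print(st[k],ce[k],ray(c,ce[k],.07))
E
```

```text
[ 0.59752305 -0.31812464  0.17264933]
[   0   91   54   63 2794] [ 23.37473157 122.87687903] [ 0.62595747 -0.10738288  0.07      ]
[ 249  151   82   81 3957] [282.70457417 194.14253222] [ 0.61096949 -0.31906672  0.07      ]
```

View pics/p7.png

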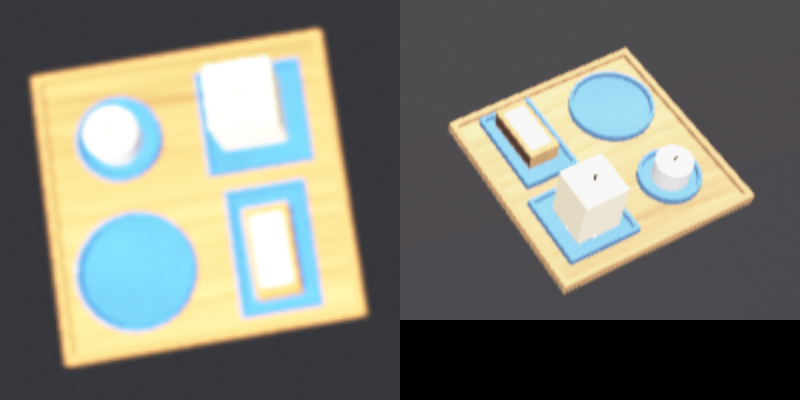

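All three sit flat and inside their dishes: tealight (112,133), block (240,100) and matchbox (272,250) in the top crop. The scene crop shows them upright. Now the pillar.

jog_arm(
  deltas=[
    [[1, 0.6, -0.1, 0, 0], [1, 0, 0, -4, 0], [1, 0, 0, -4, 0], [1, 0, 0, -3, 0], [1, 0, 0, -1.7, 0], [1, 0, 0, -0.8, 0], [1, 0, 0, 0, 0], [1, 0, 0, 0, 0]],
  ],
  force=25,
)

```text
time_s: 35.3
tcp_pos: [0.6041, -0.3205, 0.0385]
eef_rot: [179.9, -0.1, 11.7]
contact_force: [0.0, -0.1, -0.2]
gripper_width: 0.0875
gripper_force: 0.0
```

jog_arm(
  deltas=[
    [[-1, 0, 0, 0, 0], [-1, 0, 0, 0, 0], [-1, 0, 0, 0, 0], [-1, 0, 0, 0, 0], [-1, 0, 0, 0, 0], [-1, 0, 0, 0, 0], [-1, 0, 0, 0, 0]],
  ],
)

```text
time_s: 36.17
tcp_pos: [0.6033, -0.3203, 0.0373]
eef_rot: [180.0, 0.0, 11.7]
contact_force: [-0.1, 1.0, 0.8]
gripper_width: 0.0533
gripper_force: 25.0
```

jog_arm(
  deltas=[
    [[-1, 0, 0, 2, 0], [-1, 0, 0, 4, 0], [-1, 0, 0, 5, 0], [-1, 0, 0, 3, 0], [-1, -0.5, 3, 0, 0], [-1, -1, 5, 0, 0], [-1, -1, 5, 0, 0], [-1, -1, 5, 0, 0]],
  ],
)

```text
time_s: 37.17
tcp_pos: [0.5675, -0.1387, 0.1768]
eef_rot: [-180.0, 0.0, 11.7]
contact_force: [0.7, -0.1, -1.2]
gripper_width: 0.0532
gripper_force: 25.0
```

jog_arm(
  deltas=[
    [[-1, -1, 5, 0, 0], [-1, -1, 5, 0, 0], [-1, -1, 5, 0, 0], [-1, -1, 5, 0, 0], [-1, -1, 5, 0, 0], [-1, -1, 5, 0, 0], [-1, -1, 5, 0, 0], [-1, -1, 4, 0, 0]],
  ],
)

```text
time_s: 38.17
tcp_pos: [0.4875, 0.2516, 0.177]
eef_rot: [-180.0, 0.0, 11.7]
contact_force: [0.8, 0.5, -0.9]
gripper_width: 0.0535
gripper_force: 25.0
```

jog_arm(
  deltas=[
    [[-1, -0.8, 1.6, 0, 0], [-1, 0, 0, 0, 0], [-1, 0, 0, 0, 0], [-1, 0, 0, 0, 0]],
  ],
)

```text
time_s: 38.67
tcp_pos: [0.4805, 0.2648, 0.1772]
eef_rot: [180.0, 0.0, 11.6]
contact_force: [-0.1, 0.2, -1.4]
gripper_width: 0.0534
gripper_force: 25.0
```

Expected contact is at z ≈ 0.041–0.048.

jog_arm(
  deltas=[
    [[-1, 0, 0, -4, 0], [-1, 0, 0, -4, 0], [-1, 0, 0, -2.5, 0], [-1, 0, 0, -1.5, 0], [-1, 0, 0, -0.5, 0], [-1, 0, 0, 0, 0], [-1, 0, 0, 0, 0]],
  ],
)

```text
time_s: 39.55
tcp_pos: [0.4808, 0.2663, 0.0531]
eef_rot: [-179.9, -0.1, 11.7]
contact_force: [-0.0, 0.1, -1.8]
gripper_width: 0.0532
gripper_force: 25.0
```

jog_arm(
  deltas=[
    [[-1, 0, 0, -0.2, 0], [-1, 0, 0, -0.1, 0], [-1, 0, 0, 0, 0]],
  ],
)

```text
time_s: 39.92
tcp_pos: [0.4802, 0.2658, 0.0492]
eef_rot: [-180.0, -0.0, 11.7]
contact_force: [-0.6, -0.0, -0.5]
gripper_width: 0.0534
gripper_force: 25.0
```

jog_arm(
  deltas=[
    [[-1, 0, 0, -0.2, 0], [-1, 0, 0, -0.1, 0], [-1, 0, 0, 0, 0]],
  ],
)

```text
time_s: 40.3
tcp_pos: [0.4804, 0.2659, 0.0472]
eef_rot: [-180.0, -0.0, 11.7]
contact_force: [-3.5, -1.0, 9.9]
gripper_width: 0.0531
gripper_force: 25.0
```

jog_arm(
  deltas=[
    [[-1, 0, 0, -0.1, 0], [-1, 0, 0, 0, 0]],
  ],
)

```text
time_s: 40.55
tcp_pos: [0.4805, 0.266, 0.0471]
eef_rot: [-180.0, -0.1, 11.7]
contact_force: [-6.4, -2.3, 17.8]
gripper_width: 0.0535
gripper_force: 25.0
```

jog_arm(
  deltas=[
    [[-1, 0, 0, -0.1, 0], [-1, 0, 0, 0, 0]],
  ],
)

```text
time_s: 40.8
tcp_pos: [0.4807, 0.266, 0.047]
eef_rot: [-180.0, -0.1, 11.8]
contact_force: [-10.1, -4.2, 27.5]
gripper_width: 0.0532
gripper_force: 25.0
```

jog_arm(
  deltas=[
    [[-1, 0, 0, 0.3, 0], [-1, 0, 0, 0, 0], [0.7, 0, 0, 0, 0], [0.7, 0, 0, 0, 0], [0.7, 0, 0, 0, 0], [0.7, 0, 0, 0, 0], [0.7, 0, 0, 0, 0]],
  ],
)

```text
time_s: 41.68
tcp_pos: [0.4802, 0.2658, 0.0471]
eef_rot: [180.0, 0.0, 11.7]
contact_force: [-0.2, 0.4, -0.7]
gripper_width: 0.0745
gripper_force: 0.0
```

jog_arm(
  deltas=[
    [[0.7, 0, 0, 1, 0], [0.7, 0, 0, 3, 0], [0.7, 0, 0, 5, 0], [1, 0, 0, 5, 0], [1, 0, 3, 0, 0], [1, 0, 5, 0, 0], [1, 0, 5, 0, 0], [1, 0, 5, 0, 0]],
  ],
)

```text
time_s: 42.68
tcp_pos: [0.4799, 0.4475, 0.1875]
eef_rot: [-180.0, -0.0, 11.7]
contact_force: [0.8, -0.9, 0.5]
gripper_width: 0.0877
gripper_force: 0.0
```

jog_arm(
  deltas=[
    [[1, -2, 5, 0, 0], [1, -2, 5, 0, 0], [1, -2, 5, 0, 0], [1, 0, 3, 0, 0], [1, 0, 0, 0, 0], [1, 0, 0, 0, 0], [1, 0, 0, 0, 0]],
  ],
)

```text
time_s: 43.55
tcp_pos: [0.4205, 0.625, 0.1875]
eef_rot: [-180.0, -0.0, 11.7]
contact_force: [-0.5, -1.4, 0.0]
gripper_width: 0.0876
gripper_force: 0.0
```

```bash
cat > v.py <<'E'
from plant import r
from h import *
t=r.capture("top");b=r.capture("scene");ct,cs=r.camera_info('top'),r.camera_info('scene')
o=np.zeros((400,800,3),np.uint8);o[:,:400]=cv2.resize(t[130:270,110:250],(400,400));o[:,400:]=cv2.resize(b[70:270,280:480],(400,400));cv2.imwrite("pics/p8.png",o)
D=dict(pillar=((.054,.07),(.480,.266),.004),block=((.046,.046,.06),(.5967,.1895),.004),tealight=((.036,.024),(.5765,.286),.004),matchbox=((.064,.032,.02),(.4997,.17),.004),burnt=((.054,.034),(.6134,-.0607),0),cup=((.036,.024),(.458,-.0362),0))
for k,(d,p,z) in D.items():
  V=[]
  for c,im in((ct,t),(cs,b)):
    m=(im.min(2)>(170 if z else 95)).astype(np.uint8) if k!='matchbox' else ((im[...,2]>200)&(sil(c,(.09,.056,.025),(*p,.2),.004)>0)).astype(np.uint8)
    m=m*(cv2.dilate(sil(c,d,(*p,.2),z),np.ones((15,15)))>0)
    if k=='matchbox': m=m*(im[...,0]<255)  # rough
    V.append((c,m))
  for v in([V[0]],[V[1]],V):
    q,e=fit(v,d,[12],z);print(k,q.round(4),round(e,2),'off mm',((q[:2]-p)*1000).round(1))
E
python3 v.py
```

```text
pillar [0.4805 0.2674 0.0716] 0.24 off mm [0.5 1.4]
pillar [0.4765 0.2681 5.8498] 0.28 off mm [-3.5  2.1]
pillar [0.4794 0.2673 7.5487] 0.29 off mm [-0.6  1.3]
block [ 0.5985  0.1918 11.8605] 0.23 off mm [1.8 2.3]
block [ 0.591   0.1983 18.6155] 0.35 off mm [-5.7  8.8]
block [ 0.5959  0.1922 14.3827] 0.34 off mm [-0.8  2.7]
tealight [ 0.578   0.289  -1.4376] 0.34 off mm [1.5 3. ]
tealight [ 0.5645  0.2963 -8.4578] 0.51 off mm [-12.   10.3]
tealight [ 0.5752  0.2886 -4.0659] 0.5 off mm [-1.3  2.6]
matchbox [ 0.4965  0.1696 13.6269] 0.48 off mm [-3.2 -0.4]
matchbox [ 0.4843  0.1808 12.1419] 0.37 off mm [-15.4  10.8]
matchbox [ 0.4898  0.182  12.5945] 0.59 off mm [-9.9 12. ]
burnt [ 0.6135 -0.0615  5.8843] 0.05 off mm [ 0.1 -0.8]
burnt [ 0.6134 -0.0604 11.2082] 0.05 off mm [0.  0.3]
burnt [ 0.6134 -0.0607  1.8024] 0.06 off mm [0. 0.]
cup [ 0.4572 -0.0369  6.161 ] 0.11 off mm [-0.8 -0.7]
cup [ 0.4582 -0.0357 -0.069 ] 0.07 off mm [0.2 0.5]
cup [ 0.458  -0.0363  9.9035] 0.1 off mm [-0.  -0.1]
```

View pics/p8.png

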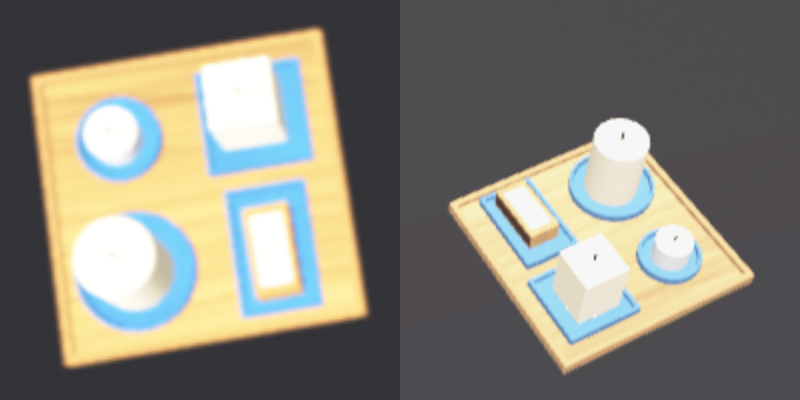

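The four sit in their dishes and look upright. The scene-view fits are polluted by the bright tray in the masks, so I'll cross-check the top faces by ray.

```bash
python3 - <<'E'
from plant import r
from h import *
ct,cs=r.camera_info('top'),r.camera_info('scene')
print('mb',ray(ct,(205.2,217.5),.024),ray(cs,(343.5,176.5),.024))
print('tl',ray(cs,(415.5,189),.028),'bl',ray(ct,(193,166),.064),ray(cs,(376.5,201),.066))
print('pi',ray(ct,(150.5,219),.074),ray(cs,(390.5,139),.076))
E
```

```text
mb [0.49503191 0.16699872 0.024     ] [0.4994639  0.16864654 0.024     ]
tl [0.56997388 0.28737154 0.028     ] bl [0.59001897 0.19057522 0.064     ] [0.59767324 0.19072743 0.066     ]
pi [0.48077578 0.26351237 0.074     ] [0.4768529  0.26736889 0.076     ]
```

All are within about 5 mm of their dish centres, so I'm handing the job in.

```bash
python3 -c "
from plant import r
print(r.close_job())"
```

```text
the job is handed in; nothing more can be done
None
```

The pillar, block, tealight and matchbox are each standing flat in their own dish, measured within about 7 mm of centre; the burnt stub and empty cup haven't moved, and the job was handed in at about 44 s, though no verdict came back.

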